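# Put the ring tray away and shut the cabinet

## Robot

A 7-joint arm with a two-finger parallel gripper is mounted at the origin on the work surface. World frame = base frame: x ahead of the robot, y to its left, z up, the work surface at z = 0. Lengths are in m, angles in degrees, forces in N, time in s.
With the tool pointing down it reaches from about 0.35 to 0.9 m from the base axis. Payload 8.1 kg.
Tool frame: the origin (TCP) lies midway between the tips of the shut fingers; the grasp point (between the pads) lies 19 mm behind it; z points along the fingers, y is the line along which they close (so a half turn about z gives the same grasp; the last joint's range is limited). The gripper opens to 85 mm and grips with 20 to 120 N. Pads are 22 mm wide; open, the fingers measure 114 mm over their backs; the gripper's body (76 mm by 85 mm) begins 54 mm behind the grasp point. The pads swing forward as they close: fully open they stand 13 mm farther back than shut.
Start: joints at [57.376, 24.895, 1.432, 90.138, -0.665, 64.973, -4.303], TCP at [0.281, -0.558, 0.231] pointing down, gripper open.
Joint ranges: [-149.89, 149.89], [-25.12, 119.58], [-72.63, 75.52], [4.76, 147.25], [-75.54, 255.54], [6.69, 114.76], [-157.13, 157.13]. Speed limits (degrees/s): [127.2, 127.2, 172.46, 172.46, 180, 180, 180].

## Interface

Orientations are given as a 3x3 rotation matrix whose columns are the frame's x, y, z axes.
In Python, from bench import r, cams, job, silhouettes, mark_of gives the robot as it stands. The module is installed in compiled form; this text tells all that it offers.
- The arm moves only by the tool move_arm, never from a script. Its argument "moves" is a list of rows, each an object of numbers: "dx", "dy", "dz": the shift along the world's x, y, z in cm; "wx", "wy", "wz": the turn, a rotation vector about the world's x, y, z in rad. A call has 1 to 12 rows; each row shifts and turns the commanded pose from where the row before left it; what a row does not reach is not made up. A row lasts 1/8 s, in which the tool goes at most 62.5 mm and 10.7 degrees, less where a joint would pass 70% of its speed; a pose out of reach is approached as far as the arm can. A call is refused whole if a number of a shift passes 6.25 or a number of a turn 0.188, either way. A call with a gripper value outside its range is refused whole. "hand" is the closure, from -1 (fully open) to 1 (shut), set as the call begins (left out, the last holds). The fingers move at their own pace and stop on an object; the grip force is fixed at half the most. Time passes only in rows, so rows that do not move let the fingers close. It gives the time, the measured TCP pose, the force, the opening and the grip force at its end, in the units of the state.
- r.get_state(): the state, without advancing time (a new reading comes with each control period).
- cams.get_image(name): name is "scene" or "side" or "wrist"; returns the picture (384x512x3 uint8, red, green, blue); there is no depth.
- cams.get_calibration(name): a dict with "fx", "fy", "cx", "cy" (pixels), "dist" ([k1, k2, p1, p2, k3] as OpenCV has them; the pictures are not rectified), "R" (3x3) and "t" (3): a world point X has camera coordinates R X + t; the wrist camera has in their place "mount" (4x4, takes a point from camera to tool coordinates, whose origin is the TCP and whose axes are the flange's). Camera axes: x right, y down, z forward; pixel columns grow to the right and rows downward; lengths in m; the calibration is good to about 2 mm. A picture is of the moment at which its call begins: read the wrist's pose just before it. get_calibration takes no time and is no camera call.
- job.finish_job(): hands the job in; it is judged then, once.
Trained networks look in the newest picture that a camera, given by its name, has taken for a name from the list of things; names that differ only in an ending like _2 or _b are one class to them, and where a whole thing is asked for, a point or a joint stands for the part that bears it (a point fixed in the world has none). Each returns a list of dicts, best first, with "score" (0 to 1); they miss things now and then, are a little off and sometimes report something else, mostly with a low value. They report only what shows in the picture. A call takes as long as a camera call. They do not tell look-alikes from the thing itself.
- silhouettes(camera, name): "pixels" (384x512 bool, what is visible of it) and "extent" ([left, top, width, height] in pixels, round what is visible of it).
- mark_of(camera, name): "location" ([row, column] in pixels: a listed point, or the origin of a listed thing).
The state is a dict: "time": time; "qpos": joint angles; "joint_vel": joint speeds; "tau": joint torques, N m; "tcp_pos": TCP position; "tool_rot": TCP orientation; "wrist_force": force on the tool from outside, world axes, zero at the start; "moment": the same for the moment, N m; "width": finger opening in m; "grasp_force": force on a finger pad.
Only numpy, scipy, OpenCV 4.12 (cv2) and the standard library are available. Lean on these libraries where they do the work, as an engineer would, in place of code of your own. Each camera call takes 0.05 s, during which the arm holds its last target. There are 200 camera calls.

## Task

Put the ring tray away for the night using fingertip pushes only: first push the half-out tray all the way home into the little green cabinet, then push the cabinet's door fully shut. Do not lift or tip the tray, keep the bangle lying in it, and leave the jar, the hammer and the loupe where they are.

Things in the scene. Friction and masses are not known exactly. Their poses are not given: they have to be found in the camera images.
- cabinet: Low green steel cabinet fixed to the bench, 180 deep (x) x 180 wide (y) x 75 high, floorless. Origin: centre of its footprint at bench height; x points from the open front (-90) to the back, y to the door's hinge side. Inside 164 wide, back wall's inner face at x = +82, roof underside z = 67. Notch in the roof's front edge, y -60 to 60, x -90 to -40: room for fingers from above.
- tray: Loose wooden tray, 155 long (x) x 150 wide, about 0.4 kg, on the bench, half out of the cabinet, roughly in line with it. Origin: centre of underside; x points into the cabinet. Front wall 50 high, outer face x = -77.5, other walls 30 high. Velvet roll with 5 fixed rings along -y. Home it touches the back wall: origin at x = +4.5 of the cabinet, front face 17 inside the cabinet's front edge.
- bangle: Loose brass bangle, outer diameter 64, inner 52, 8 high, lying flat on the tray floor. Origin: centre of its underside.
- door (a joint): Door angle in rad: 0 = shut, 1.57 = straight out from the front on the +y side, limit 2.3; starts 1.55 to 2.15. Upright hinge, light friction (0.06 N m), no spring or latch: stays where left. Opens clockwise seen from above. Panel 178 wide, 12 thick, from 6 to 72 above the bench, no handle (brass disc and grey panel on its outer face are flat).
- door_hinge (a point): Point on the hinge axis at x = -90, y = +90, z = 39 in the cabinet's frame; does not move with the door. The shut door runs from here along the cabinet's -y; its inner face passes through the axis, its outer face lies 12 outside it.
- door_edge (a point): Point on the door's outer face at its free edge, 178 from the hinge along the door, half way up.
- jar: Bystander: round jar with yellow label and brass lid, 64 diameter, 75 high, standing on the bench to the -y side of the tray. Origin: centre of its underside.
- hammer: Bystander: hammer 240 long with wooden handle, lying on the bench beyond the jar. Origin: middle, at bench height; x along the handle to the head.
- loupe: Bystander: black round eye loupe, 40 diameter, 30 high, standing on the bench beside the cabinet on its +y (hinge) side. Origin: centre of its underside.
There are look-alikes about, which are no part of the job. Of the things shaped like the tray, the wooden one is meant.

How it is judged (in metres and radians):
On the way, in this order (a step that is already met when the one before it is completed fails the run):
1. the tray is pushed home (within 7 mm of the back wall) while the door is still open (x of tray in the frame of cabinet above -0.0025 m and value of joint door above 0.5 rad), for 0.2 s.
2. the door is pushed shut (value of joint door below 0.06 rad), for 0.2 s.
At the end, for the whole second after the job is handed in: The tray stands on the bench inside the cabinet, at rest and within 7 mm of the back wall, the bangle lies in it, the door is shut to within 0.06 rad, and jar, hammer and loupe are within 20 mm of where they began (x of tray in the frame of cabinet above -0.0025 m and value of joint door below 0.06 rad and linear speed of tray below 0.02 m/s and z of tray in the frame of cabinet below 0.006 m and z of bangle in the frame of tray below 0.02 m and distance of each of jar, hammer, loupe from where it was at the start of the episode below 0.02 m); the robot touches nothing.
It fails at once if the tray is lifted off the bench (over 10 mm) or tipped (over 0.12 rad) (z of tray in the frame of cabinet above 0.01 m or angle between tray's own z axis and vertical above 0.12 rad).
It fails at once if the bangle is lifted from the tray floor or taken out (not (z of bangle in the frame of tray below 0.02 m)).
It fails at once if the jar, hammer or loupe is displaced by over 20 mm (distance of any of jar, hammer, loupe from where it was at the start of the episode above 0.02 m).
It also fails if it takes over 54 s, if anything falls off the work surface, if the arm or the gripper's body presses on something with over 40 N, if the wrist force passes 120 N, or if a joint passes its speed limit or range.

## Working session

There is one attempt and no reset: what is moved stays moved. The work goes in short steps, Python scripts to look and compute and a tool call to move; the robot and the scene stay as the last step left them, time stands still between calls to the robot, and variables do not carry over. Pictures are saved under pics/ and viewed, at most 10 in all, crops included, and the job is handed in when it is done.

Besides the shell and the picture viewer there is one more tool, called after ">>>" as name(argument=value, ...), one argument or row to a line, values as JSON. move_arm: Moves the arm, as the interface text tells. Its arguments: {"type":"object","properties":{"moves":{"type":"array"},"hand":{"type":"number"}},"required":["moves"]}

```bash
mkdir -p pics
cat > h.py <<'E'
import numpy as np, cv2
from bench import r, cams, job, silhouettes, mark_of
def ray(cam,row,col):
    c=cams.get_calibration(cam); K=np.array([[c['fx'],0,c['cx']],[0,c['fy'],c['cy']],[0,0,1]])
    u=cv2.undistortPoints(np.array([[[col,row]]],float),K,np.array(c['dist']))[0,0]
    d=np.array([u[0],u[1],1.])
    R=np.array(c['R']);t=np.array(c['t']); return -R.T@t, R.T@d
def at_z(cam,row,col,z):
    o,d=ray(cam,row,col); return o+d*(z-o[2])/d[2]
def proj(cam,X):
    c=cams.get_calibration(cam); K=np.array([[c['fx'],0,c['cx']],[0,c['fy'],c['cy']],[0,0,1]])
    rv=cv2.Rodrigues(np.array(c['R']))[0]
    return cv2.projectPoints(np.array(X,float).reshape(-1,3),rv,np.array(c['t'],float),K,np.array(c['dist'],float))[0][:,0]
def save(cam,fn,s=1):
    im=cams.get_image(cam)[:,:,::-1]; cv2.imwrite('pics/'+fn,im); return im
E
python3 - <<'E'
from h import *
a=save('scene','s1.png'); b=save('side','d1.png')
Z=dict(cabinet=0,tray=0,bangle=.01,door=.039,door_hinge=.039,door_edge=.039,jar=0,hammer=0,loupe=0)
for cam in('scene','side'):
    for n,z in Z.items():
        try:
            for m in mark_of(cam,n)[:3]:
                rw,cl=m['location']; print(cam,n,round(m['score'],2),np.round([rw,cl]),np.round(at_z(cam,rw,cl,z),3))
        except Exception as e: print(cam,n,e)
E
```

```text
scene cabinet 0.75 [257. 291.] [0.733 0.072 0.   ]
scene tray 0.93 [145. 217.] [ 0.385 -0.106  0.   ]
scene tray 0.89 [215. 409.] [0.637 0.389 0.   ]
scene tray 0.72 [226. 282.] [0.647 0.057 0.   ]
scene bangle 0.74 [216. 287.] [0.627 0.072 0.01 ]
scene door it knows: bangle, cabinet, door_edge, door_hinge, hammer, jar, loupe, tray
scene door_hinge 0.88 [212. 317.] [0.633 0.144 0.039]
scene door_edge 0.59 [149. 315.] [0.44  0.163 0.039]
scene jar 0.76 [206. 213.] [ 0.58  -0.117  0.   ]
scene hammer 0.66 [235. 170.] [ 0.658 -0.229  0.   ]
scene loupe 0.55 [234. 346.] [0.68  0.218 0.   ]
side cabinet 0.83 [192. 200.] [0.737 0.085 0.   ]
side tray 0.9 [225. 354.] [ 0.383 -0.116  0.   ]
side tray 0.89 [273. 119.] [0.642 0.383 0.   ]
side tray 0.63 [206. 232.] [0.638 0.059 0.   ]
side bangle 0.66 [211. 235.] [0.611 0.071 0.01 ]
side door it knows: bangle, cabinet, door_edge, door_hinge, hammer, jar, loupe, tray
side door_hinge 0.65 [214. 206.] [0.626 0.148 0.039]
side door_edge 0.61 [259. 258.] [0.441 0.153 0.039]
side jar 0.82 [180. 296.] [ 0.599 -0.137  0.   ]
side hammer 0.69 [155. 301.] [ 0.667 -0.231  0.   ]
side hammer 0.4 [206. 229.] [0.644 0.064 0.   ]
side loupe 0.63 [226. 170.] [0.685 0.216 0.   ]
```

Run:
```python
import cv2,numpy as np
a=cv2.imread('pics/s1.png');b=cv2.imread('pics/d1.png')
A=cv2.resize(a[110:290,130:450],(800,450),interpolation=cv2.INTER_CUBIC)
B=cv2.resize(b[130:310,80:400],(800,450),interpolation=cv2.INTER_CUBIC)
cv2.imwrite('pics/A.png',A);cv2.imwrite('pics/B.png',B)
```

```text
(no output)
```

View pics/A.png

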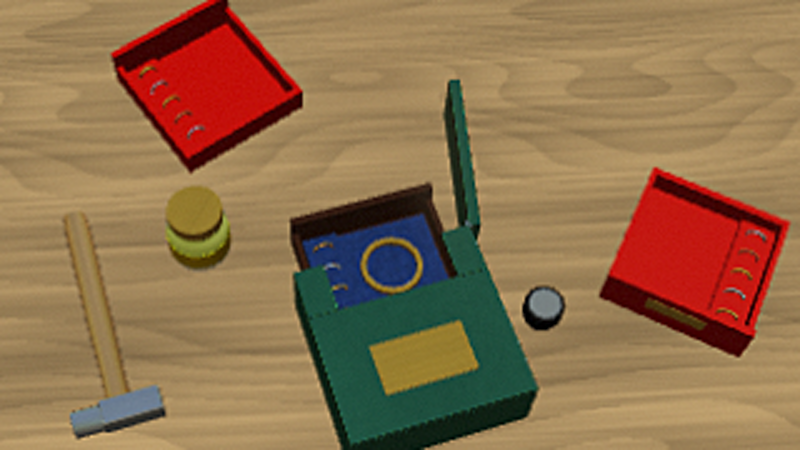

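View pics/B.png

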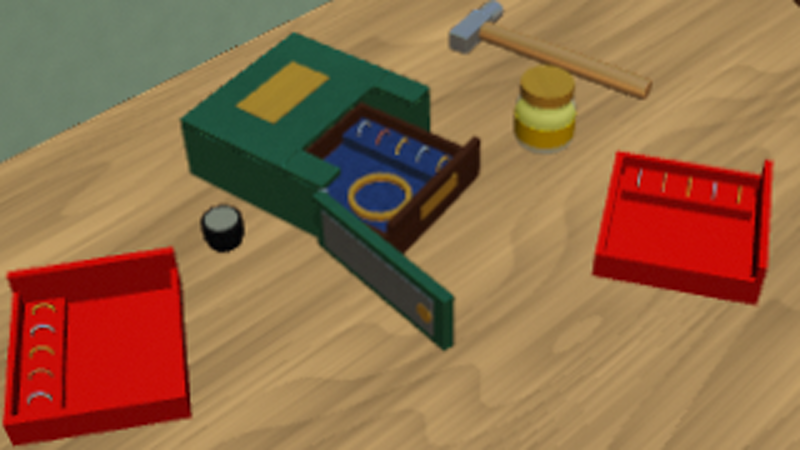

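Three things are tray-shaped: a red one at scene (145,217), a red one at (215,409), and a brown wooden one with blue velvet and the bangle at (226,282), half inside the green cabinet. The wooden one is meant, and both enlarged crops confirm it. The door stands open on the +y side, with its free edge towards the robot.

```bash
cat >> h.py <<'E'
from scipy.optimize import least_squares
def fit(obs,x0):
    f=lambda p: np.concatenate([proj(c,np.array([p[0]+np.cos(p[2])*X[0]-np.sin(p[2])*X[1],p[1]+np.sin(p[2])*X[0]+np.cos(p[2])*X[1],X[2]]))[0]-np.array(uv) for c,X,uv in obs])
    s=least_squares(f,x0,loss='soft_l1'); return s.x,f(s.x).round(1)
E
python3 - <<'E'
from h import *
A=lambda u,v:(130+u/2.5,110+v/2.5); B=lambda u,v:(80+u/2.5,130+v/2.5)
h=.09
cab,res=fit([('scene',(h,h,.075),A(537,388)),('scene',(-h,-h,.075),A(295,274)),('scene',(-h,h,.075),A(471,230)),
 ('side',(h,-h,.075),B(295,33)),('side',(h,h,.075),B(182,122)),('side',(-h,-h,.075),B(430,88)),('scene',(h,-h,.075),A(349,449))],[.73,.07,-.2])
print('cab',cab.round(4),np.degrees(cab[2]),res)
tr,res=fit([('scene',(-.0775,-.075,.05),A(291,219)),('scene',(-.0775,.075,.05),A(431,183)),('side',(-.0775,-.075,.05),B(480,139)),('side',(-.0775,-.075,.0),B(478,172))],[.64,.06,cab[2]])
print('tray',tr.round(4),np.degrees(tr[2]),res)
c,s=np.cos(cab[2]),np.sin(cab[2]); R=np.array([[c,-s],[s,c]])
print('tray in cab',R.T@(tr[:2]-cab[:2]))
W=lambda x,y:(cab[:2]+R@[x,y]).round(3)
print('hinge',W(-.09,.09),'home front',W(-.073,0),'trayfront world',tr[:2]-.0775*np.array([np.cos(tr[2]),np.sin(tr[2])]))
for cam,uv in(('scene',A(455,80)),('side',B(452,292))):
    print('dooredge top',at_z(cam,uv[1],uv[0],.072).round(3), R.T@(at_z(cam,uv[1],uv[0],.072)[:2]-cab[:2]))
s=r.get_state();print(s['tcp_pos'],s['tool_rot'])
E
```

```text
cab [0.7267 0.0784 0.2327] 13.335520870838138 [ 0.5  0.5 -0.6 -1.2 -0.4 -2.3 -0.6 -1.4 -1.5 -2.4 -0.4 -1.1  0.  -2. ]
tray [0.646  0.0594 0.223 ] 12.777733723269092 [-0.4 -0.3  0.  -0.  -0.4 -0.7 -0.1  0.8]
tray in cab [-0.08281793  0.00013634]
hinge [0.618 0.145] home front [0.656 0.062] trayfront world [0.57046743 0.0422911 ]
dooredge top [0.441 0.151 0.072] [-0.26101431  0.13657675]
dooredge top [0.441 0.144 0.072] [-0.2630783   0.12985668]
[ 0.28127567 -0.55814341  0.23133713] [[ 8.93040389e-01  4.49976512e-01  5.23400223e-05]
 [ 4.49976513e-01 -8.93040390e-01 -1.95046244e-05]
 [ 3.79651311e-05  4.09701981e-05 -9.99999998e-01]]
```

>>> move_arm(
  hand=0,
  moves=[
    {"dx": 2.1, "dy": 4.9, "dz": -0.5, "wz": -0.0195},
    {"dx": 2.1, "dy": 4.9, "dz": -0.5, "wz": -0.0195},
    {"dx": 2.1, "dy": 4.9, "dz": -0.5, "wz": -0.0195},
    {"dx": 2.1, "dy": 4.9, "dz": -0.5, "wz": -0.0195},
    {"dx": 2.1, "dy": 4.9, "dz": -0.5, "wz": -0.0195},
    {"dx": 2.1, "dy": 4.9, "dz": -0.5, "wz": -0.0195},
    {"dx": 2.1, "dy": 4.9, "dz": -0.5, "wz": -0.0195},
    {"dx": 2.1, "dy": 4.9, "dz": -0.5, "wz": -0.0195},
    {"dx": 2.1, "dy": 4.9, "dz": -0.5, "wz": -0.0195},
    {"dx": 2.1, "dy": 4.9, "dz": -0.5, "wz": -0.0195},
    {"dx": 2.1, "dy": 4.9, "dz": -0.5, "wz": -0.0195},
    {"dx": 2.0, "dy": 5.0, "dz": -0.5, "wz": -0.0195},
  ],
)

```text
invalid input at $.moves[0]: expected keys dx, dy, dz, wx, wy, wz
```

All six keys are needed in every row.

>>> move_arm(
  hand=0,
  moves=[
    {"dx": 2.1, "dy": 4.9, "dz": -0.5, "wx": 0, "wy": 0, "wz": -0.0195},
    {"dx": 2.1, "dy": 4.9, "dz": -0.5, "wx": 0, "wy": 0, "wz": -0.0195},
    {"dx": 2.1, "dy": 4.9, "dz": -0.5, "wx": 0, "wy": 0, "wz": -0.0195},
    {"dx": 2.1, "dy": 4.9, "dz": -0.5, "wx": 0, "wy": 0, "wz": -0.0195},
    {"dx": 2.1, "dy": 4.9, "dz": -0.5, "wx": 0, "wy": 0, "wz": -0.0195},
    {"dx": 2.1, "dy": 4.9, "dz": -0.5, "wx": 0, "wy": 0, "wz": -0.0195},
    {"dx": 2.1, "dy": 4.9, "dz": -0.5, "wx": 0, "wy": 0, "wz": -0.0195},
    {"dx": 2.1, "dy": 4.9, "dz": -0.5, "wx": 0, "wy": 0, "wz": -0.0195},
    {"dx": 2.1, "dy": 4.9, "dz": -0.5, "wx": 0, "wy": 0, "wz": -0.0195},
    {"dx": 2.1, "dy": 4.9, "dz": -0.5, "wx": 0, "wy": 0, "wz": -0.0195},
    {"dx": 2.1, "dy": 4.9, "dz": -0.5, "wx": 0, "wy": 0, "wz": -0.0195},
    {"dx": 2.0, "dy": 5.0, "dz": -0.5, "wx": 0, "wy": 0, "wz": -0.0195},
  ],
)

```text
time: 2.4
tcp_pos: [0.533, 0.0323, 0.1714]
tool_rot: [[0.973, 0.23, 0.001], [0.23, -0.973, -0.0], [0.001, 0.0, -1.0]]
wrist_force: [0.8, -0.5, 0.1]
width: 0.0426
grasp_force: 0.0
```

>>> move_arm(
  moves=[
    {"dx": 0, "dy": 0, "dz": -4, "wx": 0, "wy": 0, "wz": 0},
    {"dx": 0, "dy": 0, "dz": -4, "wx": 0, "wy": 0, "wz": 0},
    {"dx": 0, "dy": 0, "dz": -4, "wx": 0, "wy": 0, "wz": 0},
    {"dx": 0, "dy": 0, "dz": -2, "wx": 0, "wy": 0, "wz": 0},
    {"dx": 0, "dy": 0, "dz": -1.2, "wx": 0, "wy": 0, "wz": 0},
    {"dx": 0, "dy": 0, "dz": 0, "wx": 0, "wy": 0, "wz": 0},
  ],
)

```text
time: 3.15
tcp_pos: [0.5321, 0.0308, 0.019]
tool_rot: [[0.973, 0.231, -0.001], [0.231, -0.973, -0.0], [-0.001, -0.0, -1.0]]
wrist_force: [0.2, -0.7, 1.0]
width: 0.0425
grasp_force: 0.0
```

Run:
```python
from h import *
b=save('side','d2.png'); cv2.imwrite('pics/B2.png',cv2.resize(b[110:290,120:400],(790,508),interpolation=cv2.INTER_CUBIC)); s=r.get_state();print(s['tcp_pos'],s['wrist_force'])
```

```text
[0.53258126 0.03087782 0.01968701] [0.71215551 0.38971304 0.31668882]
```

View pics/B2.png

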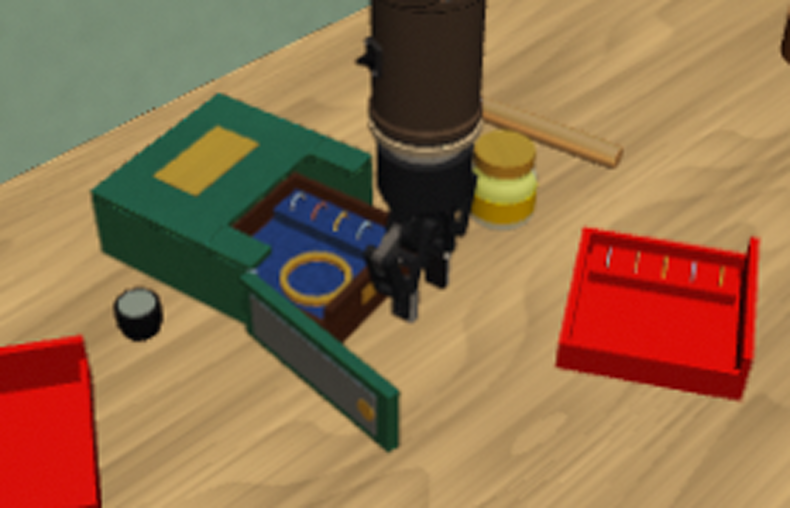

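The two fingertips stand just in front of the tray's front wall (crop about (400,290) and (440,260)). Nothing has been disturbed, so I push along the cabinet's x.

>>> move_arm(
  moves=[
    {"dx": 1, "dy": 0.24, "dz": 0, "wx": 0, "wy": 0, "wz": 0},
    {"dx": 1, "dy": 0.24, "dz": 0, "wx": 0, "wy": 0, "wz": 0},
    {"dx": 0.8, "dy": 0.19, "dz": 0, "wx": 0, "wy": 0, "wz": 0},
    {"dx": 0.8, "dy": 0.19, "dz": 0, "wx": 0, "wy": 0, "wz": 0},
    {"dx": 0.8, "dy": 0.19, "dz": 0, "wx": 0, "wy": 0, "wz": 0},
    {"dx": 0.8, "dy": 0.19, "dz": 0, "wx": 0, "wy": 0, "wz": 0},
    {"dx": 0.8, "dy": 0.19, "dz": 0, "wx": 0, "wy": 0, "wz": 0},
    {"dx": 0.8, "dy": 0.19, "dz": 0, "wx": 0, "wy": 0, "wz": 0},
    {"dx": 0.8, "dy": 0.19, "dz": 0, "wx": 0, "wy": 0, "wz": 0},
    {"dx": 0.8, "dy": 0.19, "dz": 0, "wx": 0, "wy": 0, "wz": 0},
    {"dx": 0.6, "dy": 0.14, "dz": 0, "wx": 0, "wy": 0, "wz": 0},
    {"dx": 0.6, "dy": 0.14, "dz": 0, "wx": 0, "wy": 0, "wz": 0},
  ],
)

```text
time: 4.7
tcp_pos: [0.6273, 0.0533, 0.0192]
tool_rot: [[0.973, 0.23, -0.003], [0.23, -0.973, -0.001], [-0.003, 0.0, -1.0]]
wrist_force: [-6.1, -1.1, 4.9]
width: 0.0424
grasp_force: 3.2
```

>>> move_arm(
  moves=[
    {"dx": 0.4, "dy": 0.09, "dz": 0, "wx": 0, "wy": 0, "wz": 0},
    {"dx": 0.4, "dy": 0.09, "dz": 0, "wx": 0, "wy": 0, "wz": 0},
    {"dx": 0.3, "dy": 0.07, "dz": 0, "wx": 0, "wy": 0, "wz": 0},
    {"dx": 0, "dy": 0, "dz": 0, "wx": 0, "wy": 0, "wz": 0},
  ],
)

```text
time: 5.2
tcp_pos: [0.6392, 0.0561, 0.0192]
tool_rot: [[0.973, 0.231, -0.001], [0.231, -0.973, -0.0], [-0.001, 0.0, -1.0]]
wrist_force: [-4.1, -0.7, 2.3]
width: 0.0427
grasp_force: 1.6
```

>>> move_arm(
  moves=[
    {"dx": 0.3, "dy": 0.07, "dz": 0, "wx": 0, "wy": 0, "wz": 0},
    {"dx": 0.2, "dy": 0.05, "dz": 0, "wx": 0, "wy": 0, "wz": 0},
    {"dx": 0, "dy": 0, "dz": 0, "wx": 0, "wy": 0, "wz": 0},
  ],
)

```text
time: 5.58
tcp_pos: [0.644, 0.0572, 0.0191]
tool_rot: [[0.973, 0.231, -0.001], [0.231, -0.973, -0.0], [-0.001, 0.0, -1.0]]
wrist_force: [-3.7, -1.6, 2.3]
width: 0.0427
grasp_force: 2.2
```

>>> move_arm(
  moves=[
    {"dx": 0.2, "dy": 0.05, "dz": 0, "wx": 0, "wy": 0, "wz": 0},
    {"dx": 0.2, "dy": 0.05, "dz": 0, "wx": 0, "wy": 0, "wz": 0},
    {"dx": 0, "dy": 0, "dz": 0, "wx": 0, "wy": 0, "wz": 0},
  ],
)

```text
time: 5.95
tcp_pos: [0.6439, 0.0571, 0.0191]
tool_rot: [[0.973, 0.23, -0.008], [0.23, -0.973, -0.002], [-0.008, 0.0, -1.0]]
wrist_force: [-18.7, -3.7, 16.9]
width: 0.0423
grasp_force: 10.2
```

The tray hit the stop at x=0.644, where home was predicted, and the force rose there. Next I back off, rise, and go round to the door's outer side.

>>> move_arm(
  moves=[
    {"dx": -1, "dy": -0.23, "dz": 0, "wx": 0, "wy": 0, "wz": 0},
    {"dx": -2, "dy": -0.46, "dz": 0, "wx": 0, "wy": 0, "wz": 0},
    {"dx": -2, "dy": -0.46, "dz": 0, "wx": 0, "wy": 0, "wz": 0},
    {"dx": 0, "dy": 0, "dz": 4, "wx": 0, "wy": 0, "wz": 0},
    {"dx": 0, "dy": 0, "dz": 4, "wx": 0, "wy": 0, "wz": 0},
    {"dx": 0, "dy": 0, "dz": 4, "wx": 0, "wy": 0, "wz": 0},
  ],
)

```text
time: 6.7
tcp_pos: [0.5992, 0.0472, 0.1409]
tool_rot: [[0.973, 0.231, 0.002], [0.231, -0.973, 0.001], [0.003, -0.0, -1.0]]
wrist_force: [0.9, 0.1, -0.0]
width: 0.0429
grasp_force: 0.0
```

>>> move_arm(
  hand=1,
  moves=[
    {"dx": -3, "dy": 4, "dz": 0, "wx": 0, "wy": 0, "wz": 0},
    {"dx": -3, "dy": 4, "dz": 0, "wx": 0, "wy": 0, "wz": 0},
    {"dx": -3, "dy": 4, "dz": 0, "wx": 0, "wy": 0, "wz": 0},
    {"dx": -3, "dy": 3.5, "dz": 0, "wx": 0, "wy": 0, "wz": 0},
    {"dx": 0, "dy": 0, "dz": 0, "wx": 0, "wy": 0, "wz": 0},
  ],
)

```text
time: 7.32
tcp_pos: [0.4765, 0.206, 0.1399]
tool_rot: [[0.971, 0.237, 0.001], [0.237, -0.971, 0.003], [0.002, -0.002, -1.0]]
wrist_force: [0.2, -0.7, 0.4]
width: -0.0004
grasp_force: 0.0
```

Run:
```python
from h import *
a=save('scene','s3.png');b=save('side','d3.png')
A=cv2.resize(a[130:280,180:380],(600,450),interpolation=cv2.INTER_CUBIC)
cv2.imwrite('pics/A3.png',A); s=r.get_state();print(s['tcp_pos'],s['wrist_force'],s['width'])
for n in('door_edge','tray'):
  for c in('scene','side'):
    for m in mark_of(c,n)[:3]: print(c,n,round(m['score'],2),at_z(c,*m['location'],.039 if n!='tray' else 0).round(3))
```

```text
[0.47896452 0.20232213 0.13969256] [ 0.53444565 -0.23733314 -0.10185278] -5.695226087304717e-06
scene door_edge 0.91 [0.438 0.158 0.039]
side door_edge 0.75 [0.446 0.155 0.039]
scene tray 0.76 [0.637 0.379 0.   ]
scene tray 0.66 [ 0.382 -0.112  0.   ]
side tray 0.94 [0.639 0.387 0.   ]
side tray 0.55 [ 0.386 -0.114  0.   ]
```

View pics/A3.png

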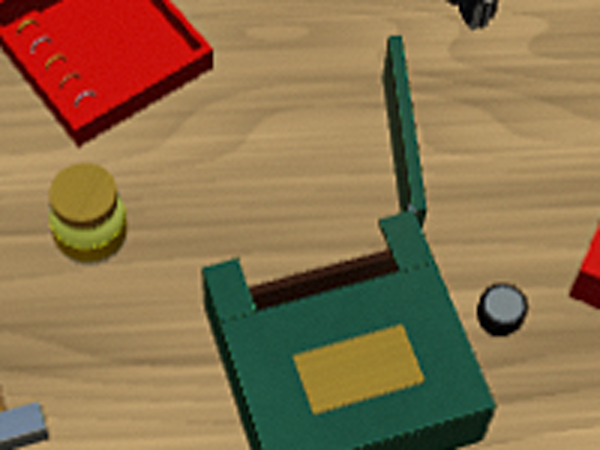

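The tray sits inside: its front wall shows brown in the notch at about (320,280), the door stands open at (400,130), and the jar and loupe have not moved. Next I work out the door arc.

Run:
```python
from h import *
cab=np.array([.7267,.0784]);a=.2327;c,s=np.cos(a),np.sin(a);R=np.array([[c,-s],[s,c]])
P=lambda th,off=.025,rho=.14: cab+R@(np.array([-.09,.09])+rho*np.array([-np.sin(th),-np.cos(th)])+off*np.array([-np.cos(th),np.sin(th)]))
p=r.get_state()['tcp_pos'][:2]
ths=[1.81]+list(np.arange(1.65,.5,-.16))+list(np.arange(.5,.05,-.08))+[.05]
for t in ths:
    q=P(t); print(round(t,2),q.round(3),((q-p)*100).round(1)); p=q
```

```text
1.81 [0.479 0.171] [-0.1 -3. ]
1.65 [0.476 0.149] [-0.2 -2.3]
1.49 [0.477 0.126] [ 0.1 -2.3]
1.33 [0.482 0.104] [ 0.5 -2.2]
1.17 [0.491 0.082] [ 0.8 -2.1]
1.01 [0.502 0.063] [ 1.2 -2. ]
0.85 [0.517 0.046] [ 1.5 -1.7]
0.69 [0.534 0.031] [ 1.7 -1.5]
0.53 [0.553 0.019] [ 1.9 -1.2]
0.5 [0.557 0.017] [ 0.4 -0.2]
0.42 [0.568 0.012] [ 1.  -0.4]
0.34 [0.579 0.009] [ 1.1 -0.4]
0.26 [0.59  0.006] [ 1.1 -0.3]
0.18 [0.601 0.004] [ 1.1 -0.2]
0.1 [0.612 0.003] [ 1.1 -0.1]
0.05 [0.619 0.003] [ 0.7 -0. ]
```

>>> move_arm(
  moves=[
    {"dx": 0, "dy": 0, "dz": -4, "wx": 0, "wy": 0, "wz": 0},
    {"dx": 0, "dy": 0, "dz": -4, "wx": 0, "wy": 0, "wz": 0},
    {"dx": 0, "dy": 0, "dz": -2.2, "wx": 0, "wy": 0, "wz": 0},
    {"dx": 0, "dy": 0, "dz": 0, "wx": 0, "wy": 0, "wz": 0},
  ],
)

```text
time: 8.12
tcp_pos: [0.4777, 0.2006, 0.0359]
tool_rot: [[0.973, 0.229, -0.003], [0.229, -0.973, -0.002], [-0.003, 0.001, -1.0]]
wrist_force: [-0.6, -1.0, -0.2]
width: -0.0002
grasp_force: 0.0
```

>>> move_arm(
  moves=[
    {"dx": 0, "dy": -1.5, "dz": 0, "wx": 0, "wy": 0, "wz": 0},
    {"dx": 0, "dy": -1.5, "dz": 0, "wx": 0, "wy": 0, "wz": 0},
    {"dx": -0.1, "dy": -1.2, "dz": 0, "wx": 0, "wy": 0, "wz": 0},
    {"dx": -0.1, "dy": -1.1, "dz": 0, "wx": 0, "wy": 0, "wz": 0},
    {"dx": 0.1, "dy": -2.3, "dz": 0, "wx": 0, "wy": 0, "wz": 0},
    {"dx": 0.5, "dy": -2.2, "dz": 0, "wx": 0, "wy": 0, "wz": 0},
    {"dx": 0.8, "dy": -2.1, "dz": 0, "wx": 0, "wy": 0, "wz": 0},
    {"dx": 1.2, "dy": -2.0, "dz": 0, "wx": 0, "wy": 0, "wz": 0},
    {"dx": 1.5, "dy": -1.7, "dz": 0, "wx": 0, "wy": 0, "wz": 0},
    {"dx": 1.7, "dy": -1.5, "dz": 0, "wx": 0, "wy": 0, "wz": 0},
    {"dx": 1.9, "dy": -1.2, "dz": 0, "wx": 0, "wy": 0, "wz": 0},
    {"dx": 0.4, "dy": -0.2, "dz": 0, "wx": 0, "wy": 0, "wz": 0},
  ],
)

```text
time: 9.62
tcp_pos: [0.558, 0.0154, 0.0374]
tool_rot: [[0.974, 0.229, 0.001], [0.229, -0.974, -0.0], [0.001, 0.001, -1.0]]
wrist_force: [1.1, -0.1, -1.0]
width: -0.0004
grasp_force: 0.0
```

>>> move_arm(
  moves=[
    {"dx": 1.0, "dy": -0.4, "dz": 0, "wx": 0, "wy": 0, "wz": 0},
    {"dx": 1.1, "dy": -0.4, "dz": 0, "wx": 0, "wy": 0, "wz": 0},
    {"dx": 1.1, "dy": -0.3, "dz": 0, "wx": 0, "wy": 0, "wz": 0},
    {"dx": 1.1, "dy": -0.2, "dz": 0, "wx": 0, "wy": 0, "wz": 0},
    {"dx": 0.8, "dy": -0.1, "dz": 0, "wx": 0, "wy": 0, "wz": 0},
    {"dx": 0.6, "dy": 0, "dz": 0, "wx": 0, "wy": 0, "wz": 0},
    {"dx": 0, "dy": 0, "dz": 0, "wx": 0, "wy": 0, "wz": 0},
  ],
)

```text
time: 10.5
tcp_pos: [0.6147, 0.0029, 0.0373]
tool_rot: [[0.973, 0.231, 0.0], [0.231, -0.973, 0.0], [0.0, 0.0, -1.0]]
wrist_force: [0.3, -0.5, -0.1]
width: 0.0004
grasp_force: 0.0
```

Run:
```python
from h import *
a=save('scene','s4.png'); b=save('side','d4.png')
A=cv2.resize(a[130:280,180:380],(400,300),interpolation=cv2.INTER_CUBIC);B=cv2.resize(b[110:260,140:340],(400,300),interpolation=cv2.INTER_CUBIC)
cv2.imwrite('pics/AB4.png',np.hstack([A,B]))
```

```text
(no output)
```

View pics/AB4.png

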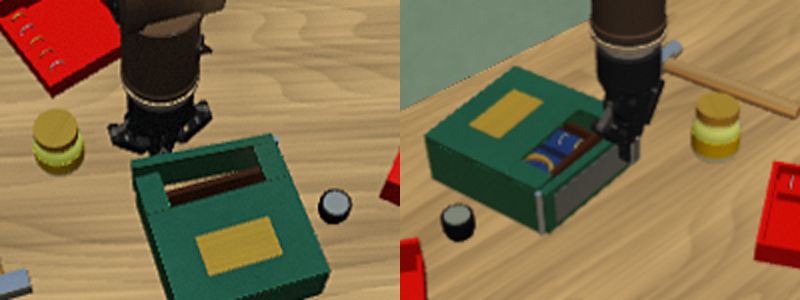

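The door is almost shut with the finger at its outer face; the rings and bangle show in the notch. I push on until it stops.

>>> move_arm(
  moves=[
    {"dx": 0.4, "dy": 0.1, "dz": 0, "wx": 0, "wy": 0, "wz": 0},
    {"dx": 0.4, "dy": 0.1, "dz": 0, "wx": 0, "wy": 0, "wz": 0},
    {"dx": 0.3, "dy": 0.07, "dz": 0, "wx": 0, "wy": 0, "wz": 0},
    {"dx": 0, "dy": 0, "dz": 0, "wx": 0, "wy": 0, "wz": 0},
  ],
)

```text
time: 11.1
tcp_pos: [0.6256, 0.0057, 0.0373]
tool_rot: [[0.973, 0.231, 0.0], [0.231, -0.973, 0.0], [0.0, -0.0, -1.0]]
wrist_force: [-0.6, 0.0, 0.5]
width: 0.0001
grasp_force: 0.0
```

>>> move_arm(
  moves=[
    {"dx": 0.2, "dy": 0.05, "dz": 0, "wx": 0, "wy": 0, "wz": 0},
    {"dx": 0.2, "dy": 0.05, "dz": 0, "wx": 0, "wy": 0, "wz": 0},
    {"dx": 0.1, "dy": 0.02, "dz": 0, "wx": 0, "wy": 0, "wz": 0},
    {"dx": 0, "dy": 0, "dz": 0, "wx": 0, "wy": 0, "wz": 0},
  ],
)

```text
time: 11.6
tcp_pos: [0.6273, 0.006, 0.0371]
tool_rot: [[0.973, 0.23, -0.006], [0.23, -0.973, -0.001], [-0.006, 0.0, -1.0]]
wrist_force: [-10.8, -2.3, 9.7]
width: -0.0
grasp_force: 5.8
```

The door met its stop at the predicted place. I back off for a last look.

>>> move_arm(
  moves=[
    {"dx": -1, "dy": -0.2, "dz": 0, "wx": 0, "wy": 0, "wz": 0},
    {"dx": -2, "dy": -0.5, "dz": 0, "wx": 0, "wy": 0, "wz": 0},
    {"dx": -2, "dy": -0.5, "dz": 2, "wx": 0, "wy": 0, "wz": 0},
    {"dx": -2, "dy": 0, "dz": 4, "wx": 0, "wy": 0, "wz": 0},
    {"dx": -3, "dy": 0, "dz": 5, "wx": 0, "wy": 0, "wz": 0},
    {"dx": -4, "dy": 0, "dz": 5, "wx": 0, "wy": 0, "wz": 0},
    {"dx": -4, "dy": 0, "dz": 4, "wx": 0, "wy": 0, "wz": 0},
    {"dx": 0, "dy": 0, "dz": 0, "wx": 0, "wy": 0, "wz": 0},
  ],
)

```text
time: 12.6
tcp_pos: [0.4507, -0.0051, 0.2393]
tool_rot: [[0.973, 0.231, 0.006], [0.231, -0.973, -0.001], [0.006, 0.002, -1.0]]
wrist_force: [0.6, -0.4, -0.1]
width: 0.0003
grasp_force: 0.0
```

Run:
```python
from h import *
a=save('scene','s5.png'); b=save('side','d5.png')
A=cv2.resize(a[130:280,180:380],(400,300),interpolation=cv2.INTER_CUBIC);B=cv2.resize(b[110:260,140:340],(400,300),interpolation=cv2.INTER_CUBIC)
cv2.imwrite('pics/AB5.png',np.hstack([A,B]))
```

```text
(no output)
```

View pics/AB5.png

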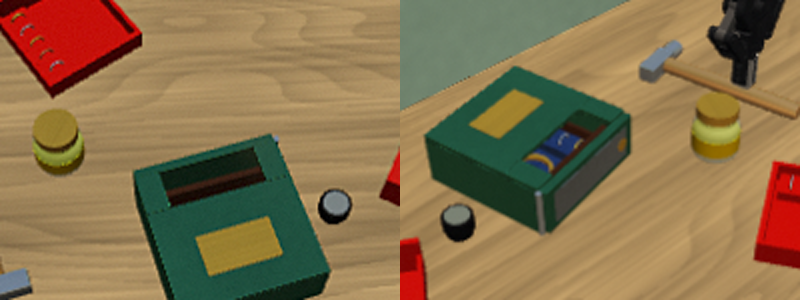

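The door is flush and shut, the tray is home with the bangle in it at (540,160), the bystanders have not moved, and the arm is clear.

```bash
python3 -c "
from bench import job
print(job.finish_job())"
```

```text
the job is handed in; nothing more can be done
None
```

The tray is pushed home against the back wall with the bangle in it, the door is pushed shut against its stop, the jar, hammer and loupe show no movement in the pictures, and the job is handed in at about 13 s (no verdict was returned).

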